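Put the pantry jars back on their own stands

ROBOT

A 6-joint arm with a two-finger parallel gripper is mounted at the origin on the work surface. World frame = base frame: x ahead of the robot, y to its left, z up, the work surface at z = 0. Lengths are in mm, angles in rad, forces in N, time in s.
With the tool pointing down it reaches from about 275 to 750 mm from the base axis. Payload 10.2 kg.
Tool frame: the origin (TCP) lies midway between the tips of the shut fingers; the grasp point (between the pads) lies 19 mm behind it; z points along the fingers, y is the line along which they close (so a half turn about z gives the same grasp; the last joint's range is limited). The gripper opens to 85 mm and grips with 20 to 120 N. Pads are 22 mm wide; open, the fingers measure 114 mm over their backs; the gripper's body (76 mm by 85 mm) begins 54 mm behind the grasp point. The pads swing forward as they close: fully open they stand 13 mm farther back than shut.
Start: joints at [1.11, 0.313, 1.498, -0, 1.331, -0.223], TCP at [123.684, 510.228, 198.694] pointing down, gripper open.
Joint ranges: [-2.94, 2.94], [-0.97, 2.17], [0.19, 2.56], [-1.23, 4.37], [0.02, 3.11], [-2.88, 2.88]. Speed limits (rad/s): [2.39, 2.39, 3.01, 3.14, 3.14, 3.14].

INTERFACE

Orientations are given as a unit quaternion [w, x, y, z].
In Python, from rig import ctrl gives the robot as it stands.
- The arm moves only by the tool send_rows, never from a script. Its argument "targets" is a list of rows, each a list of 7 numbers: the closure, from -1 (fully open) to 1 (shut), so that 0 is half open, then the shift along the tool's x, y, z in m, then the turn, a rotation vector about the tool's x, y, z in rad. In form: [[claw, dx, dy, dz, ax, ay, az], ...]. A call has exactly 10 rows; each row shifts and turns the commanded pose from where the row before left it, along the tool's axes as they then stand; what a row does not reach is not made up. A row lasts 1/8 s, in which the tool goes at most 62.5 mm and 10.7 degrees, less where a joint would pass 70% of its speed; a pose out of reach is approached as far as the arm can. A call with a gripper value outside its range is refused whole. The fingers move at their own pace and stop on an object; "squeeze" is the grip in N (left out, the last holds). Time passes only in rows, so rows that do not move let the fingers close, or fill a call up. It gives the time, the measured TCP pose, the force, the opening and the grip force at its end, in the units of the state.
- ctrl.sense(): the state, without advancing time (a new reading comes with each control period).
- ctrl.capture(name): name is "side" or "top"; returns a dict with "img" (480x640x3 uint8, red, green, blue), "camera_matrix" (3x3 intrinsics, pixels), "R" (3x3) and "t" (3): a world point X has camera coordinates R X + t. Camera axes: x right, y down, z forward; pixel columns grow to the right and rows downward; lengths in mm; the calibration is good to about 2 mm. A picture is of the moment at which its call begins. There is no depth.
- ctrl.finish_job(): hands the job in; it is judged then, once.
Trained networks look in a picture, given as the dict that the camera call returned (one of the last four; its "shot" number tells which), for a name from the list of things; names that differ only in an ending like _2 or _b are one class to them, and where a whole thing is asked for, a point or a joint stands for the part that bears it (a point fixed in the world has none). Each returns a list of dicts, best first, with "score" (0 to 1); they miss things now and then, are a little off and sometimes report something else, mostly with a low value. They report only what shows in the picture. A call takes as long as a camera call. They do not tell look-alikes from the thing itself.
- ctrl.boxes_of(query, picture): "extent" ([left, top, width, height] in pixels, round what is visible of it).
- ctrl.landmark_of(query, picture): "point" ([column, row] in pixels: a listed point, or the origin of a listed thing).
The state is a dict: "time_s": time; "joints": joint angles; "dq": joint speeds; "tau": joint torques, N m; "eef_pos": TCP position; "ee_rot": TCP orientation; "force": force on the tool from outside, world axes, zero at the start; "wrist_torque": the same for the moment, N m; "grip_width": opening from 0.0 (shut) to 1.0 (fully open); "grip_force": force on a finger pad.
Only numpy, scipy, OpenCV 4.12 (cv2) and the standard library are available. Lean on these libraries where they do the work, as an engineer would, in place of code of your own. Each camera call takes 0.05 s, during which the arm holds its last target. There are 200 camera calls.

TASK

The three glass jars on the pantry counter each stand on the wrong wooden stand: put every jar, upright and in the middle, on the stand of its own outline (round on round, square on square, oblong on oblong), turned so that the sides of the square and the oblong jar run parallel to those of their stands. The cork mat is free for parking a jar on the way. Set the glass down gently, do not knock jars together or tip them, and leave the pepper mill, the tin and the egg cup where they are.

Things in the scene. Friction and masses are not known exactly. Their poses are not given: they have to be found in the camera images.
- round_jar: Round glass jar, diameter 80, 130 high in all: lid top at 104, and on its centre a round wooden knob of diameter 30 that rises 26 (from 104 to 130). Origin: centre of the underside, z up. Stands upright at the start on a stand that is not its own. Glass with a pale wood lid fixed shut; about 0.35 kg. Sizes in mm.
- square_jar: Square glass jar, 78 x 78, 110 high in all: lid top at 84, and on its centre a square wooden knob 30 x 30, sides parallel to the jar's, rising 26 (from 84 to 110). Origin: centre of the underside, z up. Stands upright at the start on a stand that is not its own. Glass with a pale wood lid fixed shut; about 0.35 kg. x and y along its sides. Sizes in mm.
- oblong_jar: Oblong glass jar, 110 long (x) by 60 wide (y), 95 high in all: lid top at 69, and on its centre a wooden bar knob 50 long (x) by 26 wide (y), rising 26 (from 69 to 95). Origin: centre of the underside, z up. Stands upright at the start on a stand that is not its own. Glass with a pale wood lid fixed shut; about 0.35 kg. Sizes in mm.
- round_stand: Round stand, diameter 124. Dark wood, flat on top, no rim, 12 mm thick, fixed to the counter. Origin: centre of the underside (counter height), z up. Sizes in mm.
- square_stand: Square stand, 108 x 108. Dark wood, flat on top, no rim, 12 mm thick, fixed to the counter. Origin: centre of the underside (counter height), z up. x and y along its sides. Sizes in mm.
- oblong_stand: Oblong stand, 142 long (x) by 92 wide (y). Dark wood, flat on top, no rim, 12 mm thick, fixed to the counter. Origin: centre of the underside (counter height), z up. Sizes in mm.
- cork_mat: Round cork mat, diameter 140, 6 mm thick, fixed, bare at the start: the free spot. Origin: centre of the underside. Sizes in mm.
- pepper_mill: Turned wooden pepper mill, diameter 48, 114 high, loose, not to be disturbed. Origin: centre of the underside. Sizes in mm.
- spice_tin: Round metal tin, diameter 50, 58 high, loose, not to be disturbed. Origin: centre of the underside. Sizes in mm.
- egg_cup: White china egg cup, diameter 48, 58 high, loose, not to be disturbed. Origin: centre of the underside. Sizes in mm.
Not all that is in view belongs to the job. What is shaped like the oblong_jar but blue or turquoise is not meant.

How it is judged (in metres and radians):
At the end, for the whole second after the job is handed in: Each jar stands upright (within 4.5 degrees), at rest and released on the stand of its own outline, its centre within 12 mm of the stand's centre; the square jar's sides (any quarter turn) and the oblong jar's length (either way round) are within 11 degrees of the stand's (horizontal distance between round_jar and round_stand below 0.012 m and z of round_jar in the frame of round_stand between 0.008 and 0.016 m and angle between each of round_jar, square_jar, oblong_jar's own z axis and vertical below 0.08 rad and linear speed of each of round_jar, square_jar, oblong_jar below 0.02 m/s and contact force between each of round_jar, square_jar, oblong_jar and the fingers below 0.1 N and horizontal distance between square_jar and square_stand below 0.012 m and z of square_jar in the frame of square_stand between 0.008 and 0.016 m and horizontal distance between oblong_jar and oblong_stand below 0.012 m and z of oblong_jar in the frame of oblong_stand between 0.008 and 0.016 m and (angle between the x axis of square_jar and the x axis of square_stand, either way round below 0.2 rad or angle between the x axis of square_jar and the y axis of square_stand, either way round below 0.2 rad) and angle between the x axis of oblong_jar and the x axis of oblong_stand, either way round below 0.2 rad); the robot touches nothing.
It fails at once if a jar tips over (leans more than 40 degrees) (angle between any of round_jar, square_jar, oblong_jar's own z axis and vertical above 0.7 rad).
It fails at once if a jar falls freely: let go more than about 15 mm above its support (faster than 0.55 m/s while not in the fingers) ((linear speed of round_jar above 0.55 m/s and contact force between round_jar and the fingers below 0.1 N) or (linear speed of square_jar above 0.55 m/s and contact force between square_jar and the fingers below 0.1 N) or (linear speed of oblong_jar above 0.55 m/s and contact force between oblong_jar and the fingers below 0.1 N)).
It fails at once if a jar is banged down on a stand or the mat (more than 60 N between them) (contact force between any of round_jar, square_jar, oblong_jar and round_stand above 60 N or contact force between any of round_jar, square_jar, oblong_jar and square_stand above 60 N or contact force between any of round_jar, square_jar, oblong_jar and oblong_stand above 60 N or contact force between any of round_jar, square_jar, oblong_jar and cork_mat above 60 N).
It fails at once if two jars are knocked together (more than 15 N) (contact force between round_jar and square_jar above 15 N or contact force between any of square_jar, round_jar and oblong_jar above 15 N).
It fails at once if the pepper mill, the spice tin or the egg cup is shifted by more than 25 mm (distance of any of pepper_mill, spice_tin, egg_cup from where it was at the start of the episode above 0.025 m).
It also fails if it takes over 120 s, if anything falls off the work surface, if the arm or the gripper's body presses on something with over 40 N, if the wrist force passes 120 N, or if a joint passes its speed limit or range.

## Working session

There is one attempt and no reset: what is moved stays moved. The work goes in short steps, Python scripts to look and compute and a tool call to move; the robot and the scene stay as the last step left them, time stands still between calls to the robot, and variables do not carry over. Pictures are saved under pics/ and viewed, at most 14 in all, crops included, and the job is handed in when it is done.

Besides the shell and the picture viewer there is one more tool, called after "Call:" by a JSON object that holds its "name" and its "arguments", one argument or row to a line. send_rows: Moves the arm, as the interface text tells. Its arguments: {"type":"object","properties":{"targets":{"type":"array"},"squeeze":{"type":"number"}},"required":["targets"]}

```bash
mkdir -p pics; python3 - <<'E'
from rig import ctrl
import cv2
print(ctrl.sense())
for n in("top","side"):
    p=ctrl.capture(n); cv2.imwrite(f"pics/{n}0.png",p["img"][:,:,::-1])
    print(n,p["camera_matrix"],p["R"],p["t"])
    for q in "round_jar square_jar oblong_jar round_stand square_stand oblong_stand cork_mat pepper_mill spice_tin egg_cup".split():
        print(q,[(d["point"],round(d["score"],2)) for d in ctrl.landmark_of(q,p)][:4])
E
```

```text
{'time_s': 0.0, 'joints': array([ 1.10959216e+00,  3.13439163e-01,  1.49844639e+00,  5.28558970e-06,
        1.33099323e+00, -2.23420068e-01]), 'dq': array([0.00084815, 0.00074088, 0.00192993, 0.00184547, 0.00204216,
       0.00144534]), 'tau': array([-2.22683069e-03, -4.12265861e+01, -2.59744370e+01, -3.65471005e-04,
        4.18257012e-03,  1.23020553e-05]), 'eef_pos': array([123.54739629, 509.94751563, 198.1371433 ]), 'ee_rot': array([-2.18272843e-04,  1.18612754e-01,  9.92940381e-01, -6.04893396e-04]), 'force': array([-0.17265029, -1.43000779, -0.39808569]), 'wrist_torque': array([-0.05429684,  0.04940474, -0.00702067]), 'grip_force': 0.0, 'grip_width': 1.0059263601547719}
top [[477.00806953   0.         318.7432293 ]
 [  0.         477.00806953 241.83444617]
 [  0.           0.           1.        ]] [[-0.00662628 -0.9999207   0.01070957]
 [-0.99794622  0.00593006 -0.06378226]
 [ 0.06371369 -0.01111021 -0.99790637]] [  74.66070018  525.1125856  1163.52638577]
round_jar [([297.2, 195.0], 0.69)]
square_jar [([398.8, 204.4], 0.87)]
oblong_jar [([158.5, 330.9], 0.89), ([224.2, 360.7
[... 358 characters left out ...]
[  0.         452.74691762 235.78053535]
 [  0.           0.           1.        ]] [[ 0.80772135 -0.58955618  0.00312068]
 [-0.39538779 -0.54561218 -0.73890179]
 [ 0.43732679  0.59559287 -0.67380591]] [-361.85181799  283.63094254  780.94276433]
round_jar [([351.9, 217.5], 0.88)]
square_jar [([416.4, 278.8], 0.76)]
oblong_jar [([169.7, 243.9], 0.91), ([241.6, 216.5], 0.89), ([267.1, 272.5], 0.72), ([174.0, 201.3], 0.68)]
round_stand [([240.1, 219.6], 0.96)]
square_stand [([349.6, 222.7], 0.94)]
oblong_stand [([416.2, 286.4], 0.68)]
cork_mat [([392.2, 382.2], 0.91)]
pepper_mill [([334.9, 280.7], 0.69)]
spice_tin [([289.3, 172.8], 0.69), ([416.1, 283.9], 0.65)]
egg_cup [([421.6, 228.4], 0.76)]
```

View pics/top0.png

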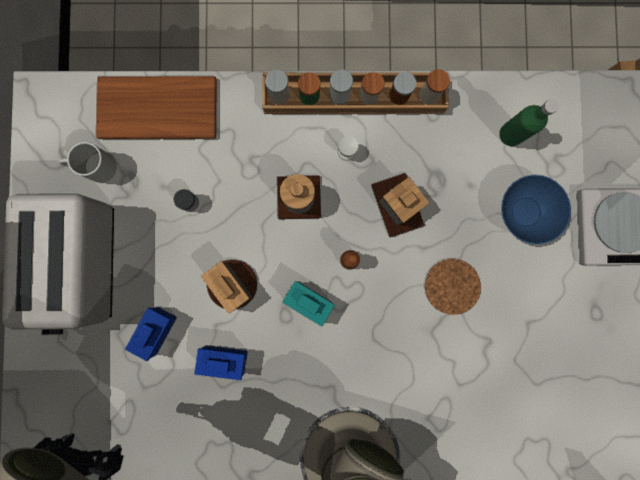

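View pics/side0.png

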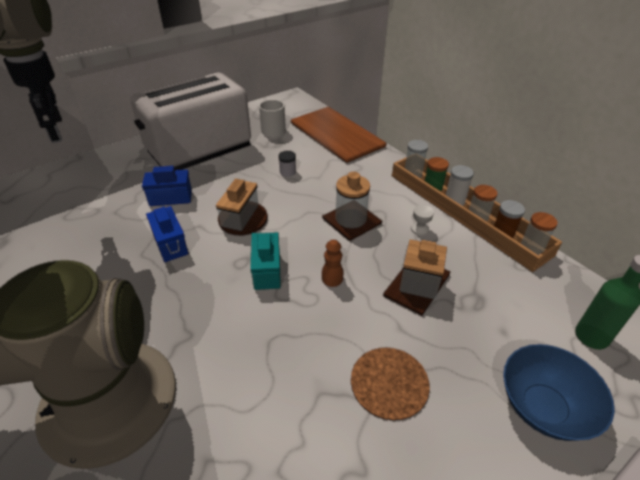

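The wooden jars are round at (298,195) on the square stand, square at (403,202) on the oblong stand, and oblong at (228,286) on the round stand. The oblong look-alikes are blue at (150,333) and (221,362) and turquoise at (308,302). I choose the tan wooden-lidded one at (228,286). The mat at (453,287) is free.

```bash
cat > h.py <<'E'
from rig import ctrl
import cv2, numpy as np
def back(p,uv,z):
    K,R,t=(np.array(p[k],float) for k in("camera_matrix","R","t"))
    uv=np.atleast_2d(np.asarray(uv,float)); d=np.c_[uv,np.ones(len(uv))]@np.linalg.inv(K).T@R
    c=-R.T@t; return (c+d*((z-c[2])/d[:,2])[:,None])[:,:2]
def proj(p,X):
    K,R,t=(np.array(p[k],float) for k in("camera_matrix","R","t"))
    c=(np.atleast_2d(X)@R.T+t)@K.T; return c[:,:2]/c[:,2:]
def mask(p,kind,box):
    h=cv2.cvtColor(p["img"],cv2.COLOR_RGB2HSV); H,S,V=(h[...,i].astype(int) for i in range(3))
    m=((H<25)&(S>80)&(V>110)) if kind=="lid" else ((H<25)|(H>170))&(S>90)&(V<85)
    z=np.zeros(m.shape,np.uint8); x0,y0,x1,y1=box; z[y0:y1,x0:x1]=m[y0:y1,x0:x1]*255; return z
def biggest(m):
    c=cv2.findContours(m,cv2.RETR_EXTERNAL,cv2.CHAIN_APPROX_NONE)[0]; return max(c,key=cv2.contourArea).reshape(-1,2)
def rect(xy):
    (c,(w,h),a)=cv2.minAreaRect(xy.astype(np.float32))
    if w<h: w,h,a=h,w,a+90
    return np.round(c,1),round(w,1),round(h,1),round((a+90)%180-90,1)
def rp(c,a,l,w,z):
    a=np.radians(a); u=np.array([np.cos(a),np.sin(a)]); v=np.array([-u[1],u[0]])
    return np.array([[*(np.array(c)+sx*l/2*u+sy*w/2*v),z] for sx,sy in((1,1),(-1,1),(-1,-1),(1,-1))])
def cp(c,r,z):
    t=np.linspace(0,2*np.pi,48); return np.c_[c[0]+r*np.cos(t),c[1]+r*np.sin(t),t*0+z]
E
python3 - <<'E'
from h import *
p=ctrl.capture("top"); im=p["img"]
for n,b,z,sb in(("round",(275,165,325,222),104,(265,170,330,228)),("square",(370,170,435,235),96,(365,165,435,240)),("oblong",(197,255,262,315),81,(197,250,265,320))):
    z={"round":116,"square":96,"oblong":81}[n]
    c=biggest(mask(p,"lid",b)); xy=back(p,c,z); print(n,"lid",rect(xy),cv2.minEnclosingCircle(xy.astype(np.float32)))
    m=mask(p,"dark",sb); ys,xs=np.nonzero(m); xy=back(p,np.c_[xs,ys],12); print(" stand under",len(xs),rect(xy),cv2.minEnclosingCircle(xy.astype(np.float32)))
    im=im.copy()
print("mat",back(p,[453,287],6),"mill",back(p,[346,261],60),"tin",back(p,[187,200],50),"cup",back(p,[348,150],50))
x=im[160:320,190:440]; cv2.imwrite("pics/crop1.png",cv2.resize(x[:,:,::-1],None,fx=3.2,fy=3.2,interpolation=cv2.INTER_CUBIC))
E
```

```text
round lid (array([635.7, 122.4]), 78.2, 75.2, -0.3) ((635.8289184570312, 122.02230072021484), 39.595008850097656)
 stand under 730 (array([638.5, 120.9]), 105.4, 104.3, -88.4) ((638.5839233398438, 120.98989868164062), 71.85569763183594)
square lid (array([ 618.7, -131. ]), 77.9, 77.6, -53.4) ((619.055908203125, -130.88751220703125), 52.289188385009766)
 stand under 987 (array([ 619.3, -130.5]), 138.7, 100.7, 18.8) ((617.3751831054688, -125.8427963256836), 80.48283386230469)
oblong lid (array([418. , 291.7]), 109.2, 59.3, 36.3) ((418.85650634765625, 290.8767395019531), 60.32963180541992)
 stand under 717 (array([419.6, 281.5]), 119.3, 108.2, -33.5) ((423.63690185546875, 286.5771179199219), 60.78525924682617)
mat [[ 411.66078629 -262.02135073]] mill [[476.74793047   7.34987501]] tin [[626.30197308 388.47581254]] cup [[747.01531163  -0.97703993]]
```

View pics/crop1.png

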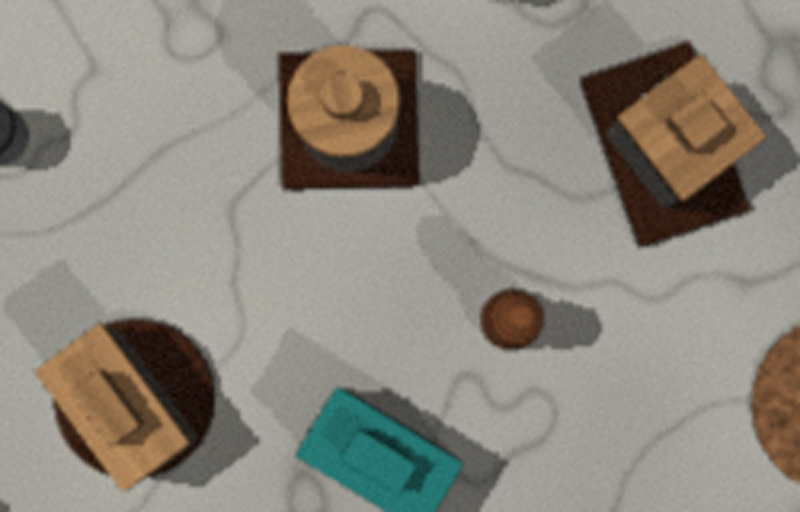

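The crop confirms the three tan jars. The stand corners are visible: square (279,51)-(418,186) and oblong (582,77)-(750,209). The round stand shows as an arc.

```bash
cat >> h.py <<'E'
def go(x,y,z,phi=None):
    "print shift in tool axes (mm) and tool-z turn (rad) from the measured pose"
    from scipy.spatial.transform import Rotation as Ro
    s=ctrl.sense(); q=s["ee_rot"]; M=Ro.from_quat([q[1],q[2],q[3],q[0]]).as_matrix()
    d=M.T@(np.array([x,y,z])-s["eef_pos"]); f=np.degrees(np.arctan2(M[1,1],M[0,1]))
    t=None if phi is None else np.radians(-((phi-f+90)%180-90))
    print("shift",d.round(1),"turn",t,"phi",f.round(2),"tilt",M[:,2].round(4),"pos",s["eef_pos"].round(1),"q6",s["joints"][5].round(2),"F",s["force"].round(1),s["time_s"])
E
python3 - <<'E'
from h import *
from scipy.optimize import least_squares as L
p=ctrl.capture("top"); f=lambda a:(np.array(a,float)+.5)/3.2-.5+[190,160]
for n,c in(("sq",[(279,51),(416,51),(418,186),(283,190)]),("ob",[(582,77),(689,41),(750,209),(640,246)])):
    w=back(p,f(c),12); e=np.roll(w,-1,0)-w; print(n,w.mean(0),np.linalg.norm(e,axis=1),np.degrees(np.arctan2(e[:,1],e[:,0]))%90)
w=back(p,f([(108,319),(140,319),(165,328),(190,345),(208,370),(214,395),(210,425),(195,450),(56,408),(62,430),(75,448)]),12)
r=L(lambda v:np.hypot(*(w-v).T)-62,w.mean(0)); print("round",r.x,r.fun.round(1))
s=ctrl.capture("side")
# overlay check in both
for n,P in(("top",p),("side",s)):
    im=P["img"].copy()
    for X in(rp((638.5,121),1,108,108,12),rp((619.3,-130.5),18.8,142,92,12),cp(r.x,62,12),cp((635.7,122.2),40,116),rp((618.8,-131),36.6,78,78,96),rp((418,291.7),36.3,110,60,81),cp((411.6,-262),70,6)):
        cv2.polylines(im,[np.round(proj(P,X)*16).astype(np.int32)],True,(0,255,0),1,cv2.LINE_AA,4)
    b=(180,150,500,330) if n=="top" else (200,150,480,420)
    cv2.imwrite(f"pics/ov_{n}.png",cv2.resize(im[b[1]:b[3],b[0]:b[2],::-1],None,fx=2.2,fy=2.2))
go(619,-131,250,36.6)
E
```

```text
sq [638.46024334 120.53661235] [107.14874009 106.24599655 105.02396839 109.31867588] [89.74586208  0.4529344   1.39658613  1.56982335]
ob [ 618.62483404 -126.27540601] [ 89.01746692 140.14467597  90.9020541  139.81087653] [18.42648123 18.83038831 18.21647127 18.05927591]
round [422.59114246 286.86112098] [ 2.6 -0.7 -3.  -2.8 -1.2 -0.5  0.  -0.4 -1.7 -2.  -3.3]
shift [-632.4 -506.5  -51.3] turn 0.694186235634157 phi 76.37 tilt [ 0.  0. -1.] pos [123.7 510.2 198.7] q6 -0.22 F [ 0.4  0.5 -0. ] 1.25
```

View pics/ov_side.png

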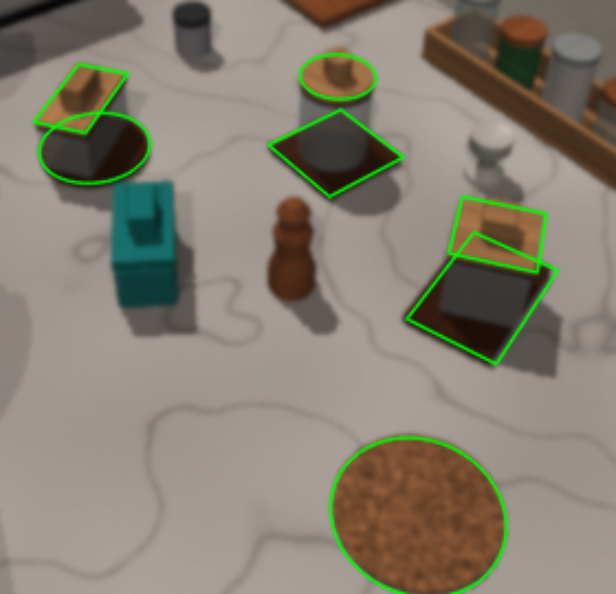

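View pics/ov_top.png

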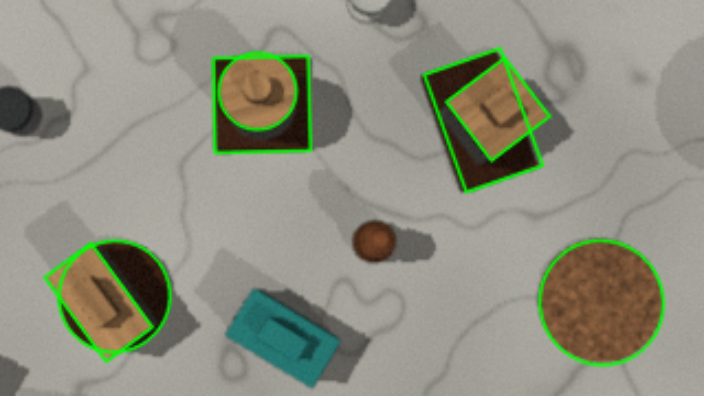

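The overlays agree in both views to about 2 mm. I'm going over the square jar first, to park it on the mat.

Call:
{"name": "send_rows", "arguments": {
  "squeeze": 45,
  "targets": [
    [-0.3,-0.045,-0.036,0,0,0,0],
    [-0.3,-0.045,-0.036,0,0,0,0],
    [-0.3,-0.045,-0.036,0,0,0,0],
    [-0.3,-0.045,-0.036,0,0,0,0],
    [-0.3,-0.045,-0.036,0,0,0,0],
    [-0.3,-0.045,-0.036,0,0,0,0],
    [-0.3,-0.045,-0.036,0,0,0,0],
    [-0.3,-0.045,-0.036,0,0,0,0],
    [-0.3,-0.045,-0.036,0,0,0,0],
    [-0.3,-0.045,-0.036,0,0,0,0]
  ]
}}

```text
time_s: 2.5
eef_pos: [477.2, 52.6, 198.9]
ee_rot: [0.0, 0.119, 0.993, 0.0]
force: [0.6, 0.8, 0.5]
grip_width: 0.647
grip_force: 0.0
```

Call:
{"name": "send_rows", "arguments": {
  "targets": [
    [-0.3,-0.045,-0.036,0,0,0,0],
    [-0.3,-0.045,-0.036,0,0,0,0],
    [-0.3,-0.045,-0.036,0,0,0,0],
    [-0.3,-0.045,-0.036,0,0,0,0],
    [-0.3,0,0,0,0,0,0.139],
    [-0.3,0,0,0,0,0,0.139],
    [-0.3,0,0,0,0,0,0.139],
    [-0.3,0,0,0,0,0,0.139],
    [-0.3,0,0,0,0,0,0.139],
    [-0.3,0,0,0,0,0,0]
  ]
}}

```text
time_s: 3.75
eef_pos: [617.2, -128.0, 198.6]
ee_rot: [-0.0, 0.449, 0.893, -0.0]
force: [0.1, -0.6, -0.2]
grip_width: 0.652
grip_force: 0.0
```

```bash
python3 - <<'E'
from h import *
go(619,-131,98.5,36.6); print(ctrl.sense()["grip_width"])
E
```

```text
shift [ -3.5  -0.3 100.1] turn 0.0004384109690150919 phi 36.63 tilt [-2.e-04  0.e+00 -1.e+00] pos [ 617.2 -128.   198.6] q6 -1.03 F [ 0.1 -0.6 -0.2] 3.75
0.6515189417643638
```

Call:
{"name": "send_rows", "arguments": {
  "targets": [
    [-0.3,-0.0035,0,0.03,0,0,0],
    [-0.3,0,0,0.03,0,0,0],
    [-0.3,0,0,0.02,0,0,0],
    [-0.3,0,0,0.01,0,0,0],
    [-0.3,0,0,0.006,0,0,0],
    [-0.3,0,0,0.003,0,0,0],
    [0.2,0,0,0,0,0,0],
    [0.6,0,0,0,0,0,0],
    [0.9,0,0,0,0,0,0],
    [0.9,0,0,0,0,0,0]
  ]
}}

```text
time_s: 5.0
eef_pos: [619.4, -130.8, 99.8]
ee_rot: [0.0, 0.45, 0.893, -0.0]
force: [0.8, -0.3, 0.6]
grip_width: 0.051
grip_force: 0.0
```

```bash
python3 - <<'E'
from h import *
s=ctrl.sense();print(s["grip_width"]*85,s["grip_force"]); go(412,-262,200,None)
E
```

```text
4.353982361024 0.0
shift [  18.1 -244.7 -100.2] turn None phi 36.56 tilt [ 2.e-04 -1.e-04 -1.e+00] pos [ 619.4 -130.8   99.8] q6 -1.03 F [ 0.8 -0.3  0.6] 5.0
```

```bash
python3 - <<'E'
from h import *
p=ctrl.capture("side"); print(ctrl.sense()["grip_width"])
q=ctrl.capture("top")
a=cv2.resize(p["img"][150:350,330:530],(400,400),interpolation=2);b=cv2.resize(q["img"][120:320,310:510],(400,400),interpolation=2)
cv2.imwrite("pics/c2.png",np.hstack([a,b])[:,:,::-1])
E
```

```text
0.053151091037959376
```

View pics/c2.png

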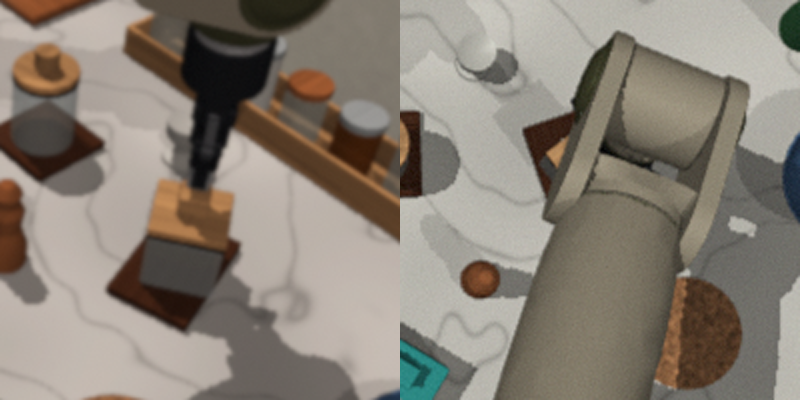

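```bash
python3 - <<'E'
from h import *
p=ctrl.capture("side")
for X in((619.4,-130.8,99.8),(619,-131,96),(619,-131,122)): 
    u=proj(p,X)[0]; print(X,u,(u-[330,150])*2)
s=ctrl.sense();print(s["joints"],s["eef_pos"])
im=p["img"][200:290,380:480].copy(); im=cv2.resize(im,(800,720),interpolation=2)[:600]
for X in list(rp((619,-131),36.6,30,30,122))+list(rp((619,-131),36.6,30,30,96))+[(619.4,-130.8,99.8)]:
    u=(proj(p,X)[0]-[380,200])*8; cv2.circle(im,tuple(int(v) for v in u),4,(0,255,0),-1)
cv2.imwrite("pics/c3.png",im[:,:,::-1])
E
```

```text
(619.4, -130.8, 99.8) [426.53091123 253.932596  ] [193.06182245 207.865192  ]
(619, -131, 96) [426.15401472 255.41905707] [192.30802945 210.83811413]
(619, -131, 122) [428.30634643 246.04764194] [196.61269285 192.09528388]
[-3.92938977e-01  6.32973533e-01  1.27289408e+00 -2.76084457e-05
  1.23567370e+00 -1.03094294e+00] [ 619.32167472 -130.81891678   99.72923021]
```

View pics/c3.png

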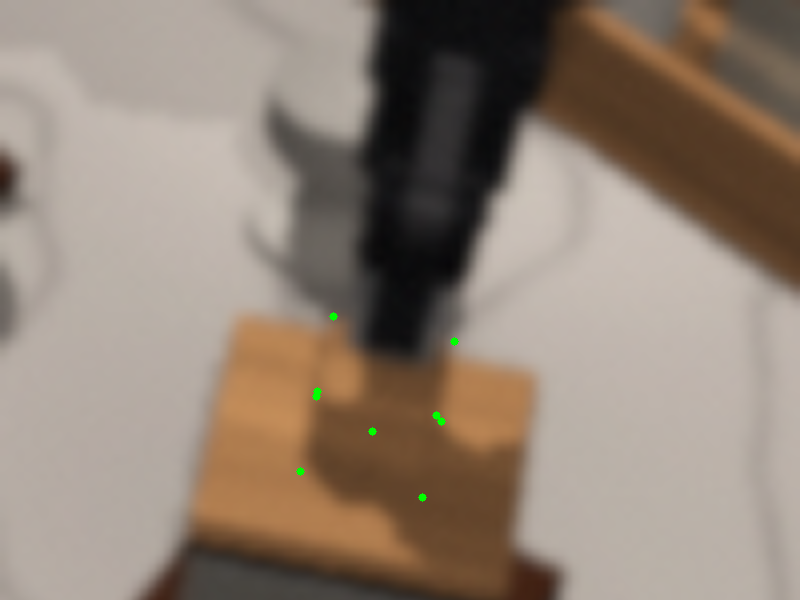

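The shut fingers end on top of the knob, so they closed above it. The tip shows about 25 mm higher than the TCP reading. I'm lifting to measure that offset clearly.

Call:
{"name": "send_rows", "arguments": {
  "targets": [
    [0.9,0,0,-0.05,0,0,0],
    [0.9,0,0,-0.05,0,0,0],
    [0.9,0,0,0,0,0,0],
    [0.9,0,0,0,0,0,0],
    [1,0,0,0,0,0,0],
    [1,0,0,0,0,0,0],
    [1,0,0,0,0,0,0],
    [1,0,0,0,0,0,0],
    [1,0,0,0,0,0,0],
    [1,0,0,0,0,0,0]
  ]
}}

```text
time_s: 6.4
eef_pos: [619.3, -130.8, 199.7]
ee_rot: [0.0, 0.45, 0.893, -0.0]
force: [0.1, -0.2, -0.7]
grip_width: 0.001
grip_force: 0.0
```

```bash
python3 - <<'E'
from h import *
p=ctrl.capture("side"); s=ctrl.sense(); e=s["eef_pos"]; print(e,s["grip_width"])
u0=proj(p,e)[0].astype(int); x0,y0=u0-[50,45]
im=cv2.resize(p["img"][y0:y0+75,x0:x0+100],(800,600),interpolation=2)
for d in(0,10,20,30,40): 
    u=(proj(p,e+[0,0,d])[0]-[x0,y0])*8; cv2.circle(im,tuple(int(v) for v in u),4,(0,255,0),-1)
cv2.imwrite("pics/c4.png",im[:,:,::-1])
E
```

```text
[ 619.32038957 -130.81049258  199.71461163] 0.0018075601089043696
```

View pics/c4.png

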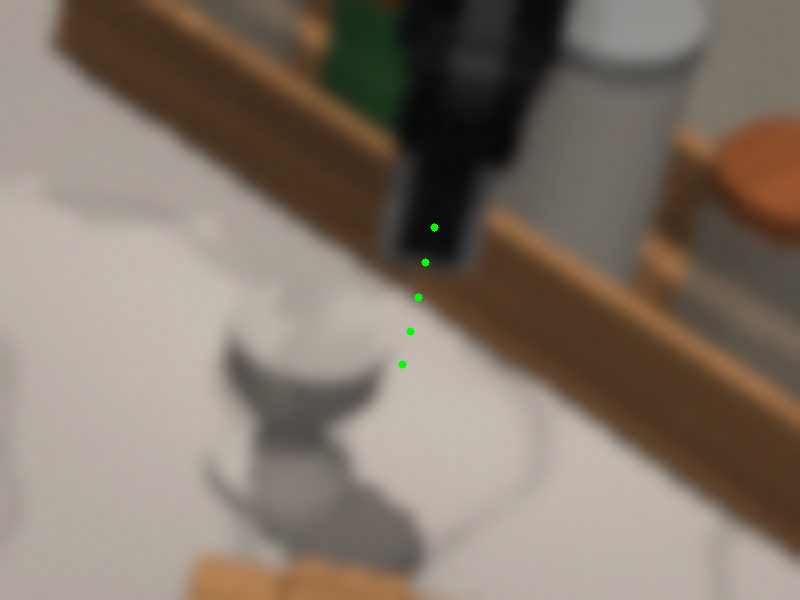

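```bash
python3 - <<'E'
from h import *
p=ctrl.capture("top"); q=ctrl.capture("side")
E=np.array([123.7,510.2,198.7]); out=[]
for n,P in(("top0",p),("side0",q)):
    im=cv2.imread(f"pics/{n}.png")[:,:,::-1]; c=proj(P,E)[0]; x0=int(max(c[0]-40,0)); y0=int(min(c[1]-45,405)); 
    y0=max(y0,0); im=cv2.resize(im[y0:y0+75,x0:x0+75],(400,400),interpolation=2); k=400/75
    phi=np.radians(76.4); f=np.array([np.cos(phi),np.sin(phi),0])*42.5
    for z,col in((13,(255,0,0)),(42,(0,255,0))):
        for s in(-1,0,1):
            u=(proj(P,E+[0,0,z]+s*f)[0]-[x0,y0])*k; cv2.circle(im,tuple(int(v) for v in u),4,col,-1)
    out.append(im)
cv2.imwrite("pics/c5.png",np.hstack(out)[:,:,::-1])
E
```

```text
(no output)
```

View pics/c5.png

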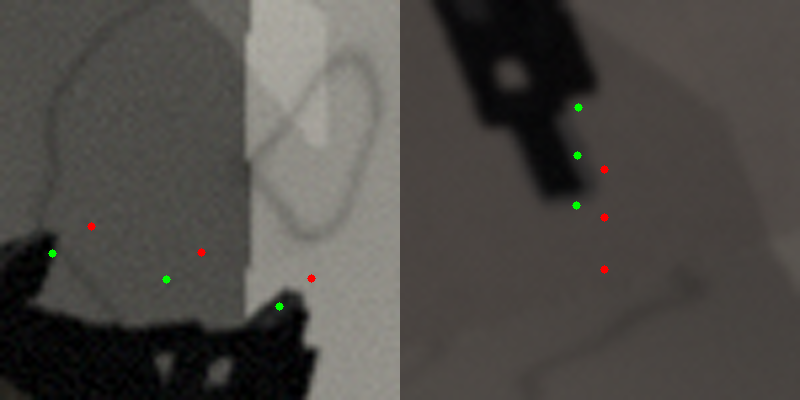

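The start picture agrees: the fingertips lie about 26 mm above the reported TCP, with no sideways offset. I'll allow for that and descend with a force check.

Call:
{"name": "send_rows", "arguments": {
  "targets": [
    [-0.3,0,0,0,0,0,0],
    [-0.3,0,0,0,0,0,0],
    [-0.3,0,0,0.03,0,0,0],
    [-0.3,0,0,0.03,0,0,0],
    [-0.3,0,0,0.03,0,0,0],
    [-0.3,0,0,0.01,0,0,0],
    [-0.3,0,0,0.008,0,0,0],
    [-0.3,0,0,0.005,0,0,0],
    [-0.3,0,0,0.003,0,0,0],
    [-0.3,0,0,0,0,0,0]
  ]
}}

```text
time_s: 7.8
eef_pos: [619.4, -130.8, 84.0]
ee_rot: [0.0, 0.45, 0.893, 0.0]
force: [0.1, 0.5, -1.0]
grip_width: 0.652
grip_force: 0.0
```

Call:
{"name": "send_rows", "arguments": {
  "targets": [
    [-0.3,0,0,0.002,0,0,0],
    [-0.3,0,0,0.002,0,0,0],
    [-0.3,0,0,0.002,0,0,0],
    [-0.3,0,0,0,0,0,0],
    [0.2,0,0,0,0,0,0],
    [0.4,0,0,0,0,0,0],
    [0.6,0,0,0,0,0,0],
    [0.9,0,0,0,0,0,0],
    [0.9,0,0,0,0,0,0],
    [0.9,0,0,0,0,0,0]
  ]
}}

```text
time_s: 9.05
eef_pos: [619.6, -130.8, 78.0]
ee_rot: [0.0, 0.45, 0.893, 0.0]
force: [1.7, 1.0, 3.1]
grip_width: 0.336
grip_force: 45.2
```

Call:
{"name": "send_rows", "arguments": {
  "targets": [
    [0.9,0,0,-0.005,0,0,0],
    [0.9,0,0,-0.015,0,0,0],
    [0.9,0,0,-0.02,0,0,0],
    [0.9,0,0,-0.02,0,0,0],
    [0.9,0.001,-0.015,0,0,0,0],
    [0.9,0.002,-0.03,0,0,0,0],
    [0.9,0.003,-0.04,0,0,0,0],
    [0.9,0.003,-0.04,0,0,0,0],
    [0.9,0.003,-0.04,0,0,0,0],
    [0.9,0.003,-0.04,0,0,0,0]
  ]
}}

```text
time_s: 10.3
eef_pos: [444.5, -241.5, 138.5]
ee_rot: [0.0, 0.45, 0.893, -0.0]
force: [0.2, -0.1, -3.0]
grip_width: 0.338
grip_force: 44.9
```

Call:
{"name": "send_rows", "arguments": {
  "targets": [
    [0.9,0.002,-0.025,0,0,0,0],
    [0.9,0.001,-0.015,0,0,0,0],
    [0.9,0,0,0,0,0,0],
    [0.9,0,0,0.02,0,0,0],
    [0.9,0,0,0.02,0,0,0],
    [0.9,0,0,0.01,0,0,0],
    [0.9,0,0,0.006,0,0,0],
    [0.9,0,0,0.004,0,0,0],
    [0.9,0,0,0,0,0,0],
    [0.9,0,0,0,0,0,0]
  ]
}}

```text
time_s: 11.55
eef_pos: [412.0, -262.5, 78.1]
ee_rot: [0.0, 0.45, 0.893, -0.0]
force: [-0.4, 0.4, -2.8]
grip_width: 0.337
grip_force: 45.0
```

```bash
python3 - <<'E'
from h import *
s=ctrl.sense();print(s["grip_width"],s["grip_force"]); go(412,-262,72,None)
p=ctrl.capture("top"); m=mask(p,"dark",(365,165,435,240)); xy=back(p,biggest(m),12); print(rect(xy))
q=ctrl.capture("side"); cv2.imwrite("pics/c6.png",cv2.resize(q["img"][200:440,290:530],(560,560),interpolation=2)[:,:,::-1])
E
```

```text
0.33727564573879176 44.99997317790985
shift [0.4 0.3 6.1] turn None phi 36.55 tilt [ 5.e-04 -6.e-04 -1.e+00] pos [ 412.  -262.5   78.1] q6 -1.45 F [-0.4  0.4 -2.8] 11.55
(array([ 617.9, -125.7]), 138.8, 90.6, 18.7)
```

View pics/c6.png

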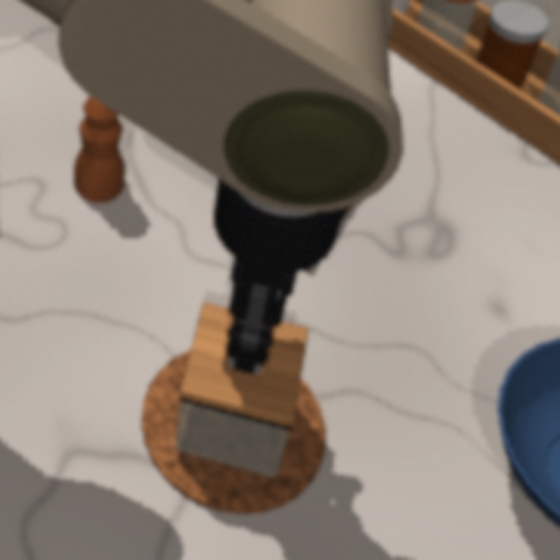

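The square jar hangs upright over the middle of the mat, near (240,420) in the crop. The uncovered oblong stand measures (618,-126), 18.6°. Setting the jar down.

Call:
{"name": "send_rows", "arguments": {
  "targets": [
    [0.9,0,0,0.003,0,0,0],
    [0.9,0,0,0.002,0,0,0],
    [0.9,0,0,0.001,0,0,0],
    [0.9,0,0,0,0,0,0],
    [-0.3,0,0,0,0,0,0],
    [-0.3,0,0,0,0,0,0],
    [-0.3,0,0,0,0,0,0],
    [-0.3,0,0,-0.03,0,0,0],
    [-0.3,0,0,-0.05,0,0,0],
    [-0.3,0,0,-0.05,0,0,0]
  ]
}}

```text
time_s: 12.9
eef_pos: [411.6, -262.1, 203.2]
ee_rot: [-0.0, 0.45, 0.893, 0.0]
force: [-0.0, -1.4, -0.3]
grip_width: 0.65
grip_force: 0.0
```

```bash
python3 - <<'E'
from h import *
go(419,291.7,190,126.4)
E
```

```text
shift [440.5 335.8  13.3] turn -1.5681605633993811 phi 36.55 tilt [-2.e-04  1.e-04 -1.e+00] pos [ 411.6 -262.1  203.2] q6 -1.45 F [-0.  -1.4 -0.3] 12.9
```

Call:
{"name": "send_rows", "arguments": {
  "targets": [
    [-0.3,0.044,0.0336,0,0,0,0],
    [-0.3,0.044,0.0336,0,0,0,0],
    [-0.3,0.044,0.0336,0,0,0,0],
    [-0.3,0.044,0.0336,0,0,0,0],
    [-0.3,0.044,0.0336,0,0,0,0],
    [-0.3,0.044,0.0336,0,0,0,0],
    [-0.3,0.044,0.0336,0,0,0,0],
    [-0.3,0.044,0.0336,0,0,0,0],
    [-0.3,0.044,0.0336,0,0,0,0],
    [-0.3,0.044,0.0336,0,0,0,0]
  ]
}}

```text
time_s: 14.15
eef_pos: [419.4, 293.2, 201.8]
ee_rot: [0.0, 0.45, 0.893, 0.0]
force: [0.7, -1.0, 0.2]
grip_width: 0.649
grip_force: 0.0
```

Call:
{"name": "send_rows", "arguments": {
  "targets": [
    [-0.3,0,0,0,0,0,0.175],
    [-0.3,0,0,0,0,0,0.175],
    [-0.3,0,0,0,0,0,0.175],
    [-0.3,0,0,0,0,0,0.175],
    [-0.3,0,0,0,0,0,0.175],
    [-0.3,0,0,0,0,0,0.175],
    [-0.3,0,0,0,0,0,0.175],
    [-0.3,0,0,0,0,0,0.175],
    [-0.3,0,0,0,0,0,0.175],
    [-0.3,0,0,0,0,0,0]
  ]
}}

```text
time_s: 15.4
eef_pos: [419.7, 291.3, 201.7]
ee_rot: [0.0, 0.95, 0.312, 0.0]
force: [-0.2, -0.2, -0.2]
grip_width: 0.649
grip_force: 0.0
```

```bash
python3 - <<'E'
from h import *
go(418.5,291.5,63,126.4)
E
```

```text
shift [ -0.8  -0.9 138.7] turn -9.302536295515895e-06 phi -53.6 tilt [ 0. -0. -1.] pos [419.7 291.3 201.7] q6 1.31 F [-0.2 -0.2 -0.2] 15.4
```

Call:
{"name": "send_rows", "arguments": {
  "targets": [
    [-0.3,-0.001,-0.001,0.04,0,0,0],
    [-0.3,0,0,0.04,0,0,0],
    [-0.3,0,0,0.025,0,0,0],
    [-0.3,0,0,0.015,0,0,0],
    [-0.3,0,0,0.01,0,0,0],
    [-0.3,0,0,0.005,0,0,0],
    [-0.3,0,0,0.003,0,0,0],
    [-0.3,0,0,0.002,0,0,0],
    [0.2,0,0,0,0,0,0],
    [0.5,0,0,0,0,0,0]
  ]
}}

```text
time_s: 16.65
eef_pos: [418.4, 291.7, 62.2]
ee_rot: [-0.0, 0.95, 0.312, 0.0]
force: [-1.2, -0.2, -2.7]
grip_width: 0.289
grip_force: 44.3
```

Call:
{"name": "send_rows", "arguments": {
  "targets": [
    [0.9,0,0,0,0,0,0],
    [0.9,0,0,0,0,0,0],
    [0.9,0,0,0,0,0,0],
    [0.9,0,0,-0.005,0,0,0],
    [0.9,0,0,-0.015,0,0,0],
    [0.9,0,0,-0.03,0,0,0],
    [0.9,0,0,-0.04,0,0,0],
    [0.9,0,0,-0.04,0,0,0],
    [0.9,0,0,-0.01,0,0,0],
    [0.9,0,0,0,0,0,0]
  ]
}}

```text
time_s: 17.9
eef_pos: [418.0, 291.4, 201.2]
ee_rot: [0.0, 0.95, 0.312, -0.0]
force: [0.2, 0.7, -3.8]
grip_width: 0.289
grip_force: 44.8
```

```bash
python3 - <<'E'
from h import *
p=ctrl.capture("top"); m=mask(p,"dark",(197,250,265,320)); xy=back(p,biggest(m),12); print("roundstand",rect(xy),cv2.minEnclosingCircle(xy.astype(np.float32)))
go(618,-126,150,108.6)
p=ctrl.capture("side"); cv2.imwrite("pics/c7.png",cv2.resize(p["img"][100:300,130:330],(500,500),interpolation=2)[:,:,::-1])
E
```

```text
roundstand (array([428.9, 266.2]), 120.0, 77.2, 18.3) ((422.49200439453125, 286.4201965332031), 60.49274826049805)
shift [-85.5 454.9  50.3] turn 0.3091211070881993 phi -53.69 tilt [-2.1e-03 -9.0e-04 -1.0e+00] pos [417.7 291.2 200.3] q6 1.32 F [-0.2  0.2 -4.7] 17.95
```

View pics/c7.png

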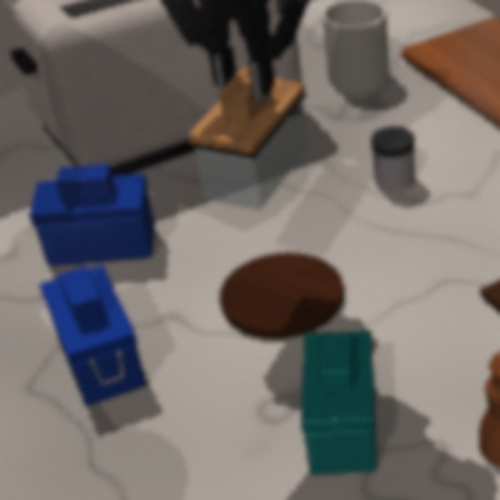

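The oblong jar hangs upright, clear of the round stand at (422.5,286.5). Carrying it to the oblong stand.

Call:
{"name": "send_rows", "arguments": {
  "targets": [
    [0.9,-0.004,0.02,0,0,0,0],
    [0.9,-0.007,0.04,0,0,0,0],
    [0.9,-0.01,0.053,0,0,0,0],
    [0.9,-0.01,0.053,0,0,0,0],
    [0.9,-0.01,0.053,0,0,0,0],
    [0.9,-0.01,0.053,0,0,0,0],
    [0.9,-0.01,0.053,0,0,0,0],
    [0.9,-0.01,0.053,0,0,0,0],
    [0.9,-0.008,0.045,0,0,0,0],
    [0.9,-0.005,0.025,0,0,0,0]
  ]
}}

```text
time_s: 19.25
eef_pos: [615.8, -121.3, 199.2]
ee_rot: [-0.001, 0.95, 0.311, -0.001]
force: [-1.0, 0.7, -3.6]
grip_width: 0.284
grip_force: 45.1
```

Call:
{"name": "send_rows", "arguments": {
  "targets": [
    [0.9,-0.001,0.007,0,0,0,0],
    [0.9,0,0,0,0,0,0.1],
    [0.9,0,0,0,0,0,0.11],
    [0.9,0,0,0,0,0,0.1],
    [0.9,0,0,0.03,0,0,0],
    [0.9,0,0,0.04,0,0,0],
    [0.9,0,0,0.035,0,0,0],
    [0.9,0,0,0.015,0,0,0],
    [0.9,0,0,0,0,0,0],
    [0.9,0,0,0,0,0,0]
  ]
}}

```text
time_s: 20.5
eef_pos: [619.9, -125.6, 83.2]
ee_rot: [0.001, 0.987, 0.161, 0.001]
force: [0.7, 0.5, -2.7]
grip_width: 0.292
grip_force: 45.1
```

```bash
python3 - <<'E'
from h import *
go(618,-126,62.5,108.6); print(ctrl.sense()["grip_width"])
E
```

```text
shift [-2.  -0.2 20.7] turn -0.0006582682145966979 phi -71.44 tilt [ 2.3e-03 -9.0e-04 -1.0e+00] pos [ 619.9 -125.6   83.2] q6 0.86 F [ 0.7  0.5 -2.7] 20.5
0.29202960795296345
```

Call:
{"name": "send_rows", "arguments": {
  "targets": [
    [0.9,-0.002,0,0.01,0,0,0],
    [0.9,0,0,0.005,0,0,0],
    [0.9,0,0,0.003,0,0,0],
    [0.9,0,0,0.002,0,0,0],
    [0.9,0,0,0.001,0,0,0],
    [0.9,0,0,0,0,0,0],
    [-0.3,0,0,0,0,0,0],
    [-0.3,0,0,0,0,0,0],
    [-0.3,0,0,0,0,0,0],
    [-0.3,0,0,-0.02,0,0,0]
  ]
}}

```text
time_s: 21.75
eef_pos: [616.6, -125.8, 79.5]
ee_rot: [-0.001, 0.987, 0.161, -0.001]
force: [-0.4, 0.4, 0.9]
grip_width: 0.649
grip_force: 0.0
```

Call:
{"name": "send_rows", "arguments": {
  "targets": [
    [-0.3,0,0,-0.05,0,0,0],
    [-0.3,0,0,-0.05,0,0,0],
    [-0.3,0,0,-0.02,0,0,0],
    [-0.3,0,0,0,0,0,0],
    [-0.3,0,0,0,0,0,0],
    [-0.3,0,0,0,0,0,0],
    [-0.3,0,0,0,0,0,0],
    [-0.3,0,0,0,0,0,0],
    [-0.3,0,0,0,0,0,0],
    [-0.3,0,0,0,0,0,0]
  ]
}}

```text
time_s: 23.0
eef_pos: [617.3, -126.1, 200.7]
ee_rot: [0.0, 0.987, 0.161, 0.0]
force: [0.2, -0.5, -0.2]
grip_width: 0.647
grip_force: 0.0
```

```bash
python3 - <<'E'
from h import *
go(636,122.2,200,108.6)
E
```

```text
shift [  96.7 -229.4    0.7] turn -0.0007844158977096 phi -71.44 tilt [ 0.  0. -1.] pos [ 617.3 -126.1  200.7] q6 0.86 F [ 0.2 -0.5 -0.2] 23.0
```

Call:
{"name": "send_rows", "arguments": {
  "targets": [
    [-0.3,0.016,-0.038,0,0,0,0],
    [-0.3,0.016,-0.038,0,0,0,0],
    [-0.3,0.016,-0.038,0,0,0,0],
    [-0.3,0.016,-0.038,0,0,0,0],
    [-0.3,0.016,-0.038,0,0,0,0],
    [-0.3,0.016,-0.038,0,0,0,0],
    [-0.3,0,0,0.03,0,0,0],
    [-0.3,0,0,0,0,0,0],
    [-0.3,0,0,0,0,0,0],
    [-0.3,0,0,0,0,0,0]
  ]
}}

```text
time_s: 24.25
eef_pos: [636.3, 120.1, 172.0]
ee_rot: [0.0, 0.987, 0.161, 0.001]
force: [0.1, -0.7, 0.6]
grip_width: 0.65
grip_force: 0.0
```

```bash
python3 - <<'E'
from h import *
go(636,122.2,97.5,108.6)
p=ctrl.capture("top"); c=biggest(mask(p,"lid",(375,175,430,235))); print(rect(back(p,c,81)))
E
```

```text
shift [ 0.3 -2.1 74.5] turn -0.0015728732670246192 phi -71.49 tilt [ 0.002  0.    -1.   ] pos [636.3 120.1 172. ] q6 1.25 F [ 0.1 -0.7  0.6] 24.25
(array([ 617.8, -125.2]), 108.8, 59.0, 18.6)
```

Oblong jar placed at (617.8,-125.2), 18.6°, against its stand at (618,-126), 18.6°. Next, grasp the round jar.

Call:
{"name": "send_rows", "arguments": {
  "targets": [
    [-0.3,0,-0.002,0.03,0,0,0],
    [-0.3,0,0,0.02,0,0,0],
    [-0.3,0,0,0.013,0,0,0],
    [-0.3,0,0,0.007,0,0,0],
    [-0.3,0,0,0.004,0,0,0],
    [0.2,0,0,0,0,0,0],
    [0.5,0,0,0,0,0,0],
    [0.9,0,0,0,0,0,0],
    [0.9,0,0,0,0,0,0],
    [0.9,0,0,0,0,0,0]
  ]
}}

```text
time_s: 25.55
eef_pos: [635.6, 122.4, 97.4]
ee_rot: [0.0, 0.987, 0.161, 0.001]
force: [-0.2, -1.9, 6.4]
grip_width: 0.326
grip_force: 44.9
```

```bash
python3 - <<'E'
from h import *
print(ctrl.sense()["grip_width"],ctrl.sense()["grip_force"]);go(422.5,286.5,160)
E
```

```text
0.3260404722785472 44.94993567466736
shift [-149.7 -223.3  -62.9] turn None phi -71.45 tilt [ 1.4e-03 -1.0e-04 -1.0e+00] pos [635.6 122.4  97.4] q6 1.26 F [-0.2 -1.9  6.4] 25.55
```

Call:
{"name": "send_rows", "arguments": {
  "targets": [
    [0.9,0,0,-0.005,0,0,0],
    [0.9,0,0,-0.015,0,0,0],
    [0.9,0,0,-0.025,0,0,0],
    [0.9,0,0,-0.015,0,0,0],
    [0.9,-0.008,-0.012,0,0,0,0],
    [0.9,-0.017,-0.025,0,0,0,0],
    [0.9,-0.025,-0.037,0,0,0,0],
    [0.9,-0.027,-0.04,0,0,0,0],
    [0.9,-0.027,-0.04,0,0,0,0],
    [0.9,-0.023,-0.035,0,0,0,0]
  ]
}}

```text
time_s: 26.8
eef_pos: [451.7, 262.4, 155.8]
ee_rot: [-0.0, 0.987, 0.162, -0.001]
force: [0.1, 0.4, -2.9]
grip_width: 0.327
grip_force: 44.8
```

Call:
{"name": "send_rows", "arguments": {
  "targets": [
    [0.9,-0.015,-0.022,0,0,0,0],
    [0.9,-0.008,-0.012,0,0,0,0],
    [0.9,0,0,0,0,0,0],
    [0.9,0,0,0.015,0,0,0],
    [0.9,0,0,0.02,0,0,0],
    [0.9,0,0,0.01,0,0,0],
    [0.9,0,0,0,0,0,0],
    [0.9,0,0,0,0,0,0],
    [0.9,0,0,0,0,0,0],
    [0.9,0,0,0,0,0,0]
  ]
}}

```text
time_s: 28.05
eef_pos: [422.1, 286.3, 112.0]
ee_rot: [-0.0, 0.987, 0.161, 0.0]
force: [-0.3, 0.5, -2.8]
grip_width: 0.327
grip_force: 44.8
```

```bash
python3 - <<'E'
from h import *
print(ctrl.sense()["grip_width"]);go(422.5,286.5,97.4)
p=ctrl.capture("top"); m=mask(p,"dark",(265,165,335,230)); print(rect(back(p,biggest(m),12)))
q=ctrl.capture("side"); cv2.imwrite("pics/c8.png",cv2.resize(q["img"][100:300,150:350],(500,500),interpolation=2)[:,:,::-1])
E
```

```text
0.32688837042945157
shift [ 0.4 -0.1 14.6] turn None phi -71.44 tilt [ 7.e-04  2.e-04 -1.e+00] pos [422.1 286.3 112. ] q6 1.61 F [-0.3  0.5 -2.8] 28.05
(array([638.5, 119.9]), 105.7, 104.7, -0.1)
```

View pics/c8.png

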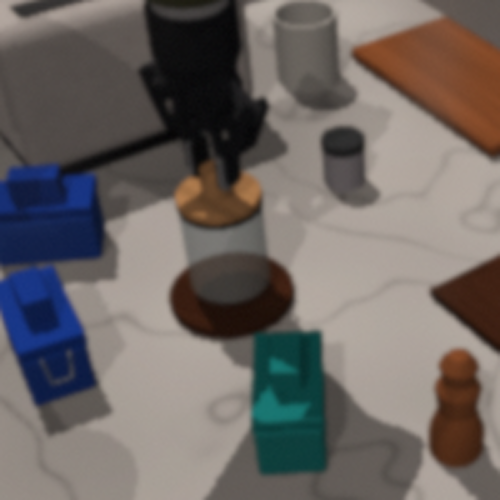

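The round jar hangs upright over its stand, near (230,290). The square stand is now bare at (638.5,120), about 0.5°. Setting the round jar down.

Call:
{"name": "send_rows", "arguments": {
  "targets": [
    [0.9,0,0,0.006,0,0,0],
    [0.9,0,0,0.004,0,0,0],
    [0.9,0,0,0.002,0,0,0],
    [0.9,0,0,0.002,0,0,0],
    [0.9,0,0,0.001,0,0,0],
    [0.9,0,0,0,0,0,0],
    [-0.3,0,0,0,0,0,0],
    [-0.3,0,0,0,0,0,0],
    [-0.3,0,0,0,0,0,0],
    [-0.3,0,0,-0.02,0,0,0]
  ]
}}

```text
time_s: 29.4
eef_pos: [421.2, 285.9, 115.8]
ee_rot: [0.0, 0.987, 0.161, -0.001]
force: [0.8, -0.9, 1.0]
grip_width: 0.649
grip_force: 0.0
```

Call:
{"name": "send_rows", "arguments": {
  "targets": [
    [-0.3,0,0,-0.05,0,0,0],
    [-0.3,0,0,-0.04,0,0,0],
    [-0.3,0,0,0,0,0,0],
    [-0.3,0,0,0,0,0,0],
    [-0.3,0,0,0,0,0,0],
    [-0.3,0,0,0,0,0,0],
    [-0.3,0,0,0,0,0,0],
    [-0.3,0,0,0,0,0,0],
    [-0.3,0,0,0,0,0,0],
    [-0.3,0,0,0,0,0,0]
  ]
}}

```text
time_s: 30.65
eef_pos: [422.0, 286.2, 206.7]
ee_rot: [-0.0, 0.987, 0.161, 0.0]
force: [0.1, -0.1, 0.4]
grip_width: 0.655
grip_force: 0.0
```

```bash
python3 - <<'E'
from h import *
p=ctrl.capture("top"); xy=back(p,biggest(mask(p,"lid",(420,250,490,320))),90)
# square jar lid on mat: cork also matches, so use detector
print([(d["point"],d["score"]) for d in ctrl.landmark_of("square_jar",p)][:2])
cv2.imwrite("pics/c9.png",cv2.resize(p["img"][240:340,400:500],(500,500),interpolation=2)[:,:,::-1])
go(411.6,-262.1,200,36.6); go(411.6,-262.1,200,126.6)
E
```

```text
[([451.5, 287.8], 0.67), ([352.1, 155.3], 0.29)]
shift [-184.3  516.5    6.7] turn 1.2558279082270742 phi -71.45 tilt [ 0.  0. -1.] pos [422.  286.2 206.7] q6 1.61 F [ 0.3  0.2 -0.5] 30.75
shift [-184.3  516.5    6.7] turn -0.31496841856782243 phi -71.45 tilt [ 0.  0. -1.] pos [422.  286.2 206.7] q6 1.61 F [ 0.3  0.2 -0.5] 30.75
```

Call:
{"name": "send_rows", "arguments": {
  "targets": [
    [-0.3,-0.0184,0.0516,0,0,0,0],
    [-0.3,-0.0184,0.0516,0,0,0,0],
    [-0.3,-0.0184,0.0516,0,0,0,0],
    [-0.3,-0.0184,0.0516,0,0,0,0],
    [-0.3,-0.0184,0.0516,0,0,0,0],
    [-0.3,-0.0184,0.0516,0,0,0,0],
    [-0.3,-0.0184,0.0516,0,0,0,0],
    [-0.3,-0.0184,0.0516,0,0,0,0],
    [-0.3,-0.0184,0.0516,0,0,0,0],
    [-0.3,-0.0184,0.0516,0,0,0,0]
  ]
}}

```text
time_s: 32.0
eef_pos: [411.4, -263.4, 206.9]
ee_rot: [0.0, 0.987, 0.161, 0.0]
force: [1.6, 0.4, -0.1]
grip_width: 0.65
grip_force: 0.0
```

Call:
{"name": "send_rows", "arguments": {
  "targets": [
    [-0.3,0,0,0,0,0,-0.105],
    [-0.3,0,0,0,0,0,-0.105],
    [-0.3,0,0,0,0,0,-0.105],
    [-0.3,0,0,0.03,0,0,0],
    [-0.3,0,0,0,0,0,0],
    [-0.3,0,0,0,0,0,0],
    [-0.3,0,0,0,0,0,0],
    [-0.3,0,0,0,0,0,0],
    [-0.3,0,0,0,0,0,0],
    [-0.3,0,0,0,0,0,0]
  ]
}}

```text
time_s: 33.25
eef_pos: [411.7, -261.5, 176.8]
ee_rot: [0.0, 0.949, 0.314, 0.0]
force: [-0.3, -0.4, 0.0]
grip_width: 0.65
grip_force: 0.0
```

```bash
python3 - <<'E'
from h import *
go(411.8,-262.2,72,126.6)
p=ctrl.capture("top"); xy=back(p,biggest(mask(p,"lid",(200,245,265,315))),116); print("round lid",rect(xy))
E
```

```text
shift [ -0.3   0.6 104.8] turn 4.2975662204069155e-05 phi -53.4 tilt [ 1.e-04 -1.e-04 -1.e+00] pos [ 411.7 -261.5  176.8] q6 0.13 F [-0.3 -0.4  0. ] 33.25
round lid (array([423.4, 286. ]), 76.4, 76.1, 89.6)
```

Round jar placed at (423.4,286.0), against its stand at (422.5,286.5). Next, grasp the square jar.

Call:
{"name": "send_rows", "arguments": {
  "targets": [
    [-0.3,0,0.001,0.04,0,0,0],
    [-0.3,0,0,0.035,0,0,0],
    [-0.3,0,0,0.015,0,0,0],
    [-0.3,0,0,0.008,0,0,0],
    [-0.3,0,0,0.004,0,0,0],
    [-0.3,0,0,0.002,0,0,0],
    [0.2,0,0,0,0,0,0],
    [0.5,0,0,0,0,0,0],
    [0.9,0,0,0,0,0,0],
    [0.9,0,0,0,0,0,0]
  ]
}}

```text
time_s: 34.55
eef_pos: [412.5, -262.5, 73.3]
ee_rot: [0.0, 0.949, 0.314, 0.0]
force: [-1.4, 1.9, 5.4]
grip_width: 0.335
grip_force: 45.1
```

Call:
{"name": "send_rows", "arguments": {
  "targets": [
    [0.9,0,0,0,0,0,0],
    [0.9,0,0,-0.005,0,0,0],
    [0.9,0,0,-0.02,0,0,0],
    [0.9,0,0,-0.035,0,0,0],
    [0.9,0,0,-0.04,0,0,0],
    [0.9,0,0,-0.03,0,0,0],
    [0.9,0,0,-0.015,0,0,0],
    [0.9,0,0,0,0,0,0],
    [0.9,0,0,0,0,0,0],
    [0.9,0,0,0,0,0,0]
  ]
}}

```text
time_s: 35.8
eef_pos: [412.0, -262.1, 216.6]
ee_rot: [-0.001, 0.949, 0.314, -0.0]
force: [-0.6, 1.0, -1.8]
grip_width: 0.338
grip_force: 45.0
```

```bash
python3 - <<'E'
from h import *
print(ctrl.sense()["grip_width"]);go(638.5,120.3,78,90.5)
E
```

```text
0.33765046918610986
shift [ 409.8 -171.7  138.9] turn 0.6300387012979253 phi -53.4 tilt [-0.0014  0.0015 -1.    ] pos [ 412.  -262.1  216.6] q6 0.13 F [-0.6  1.  -1.8] 35.8
```

Call:
{"name": "send_rows", "arguments": {
  "targets": [
    [0.9,0.018,-0.0075,0,0,0,0],
    [0.9,0.037,-0.0155,0,0,0,0],
    [0.9,0.05,-0.021,0,0,0,0],
    [0.9,0.05,-0.021,0,0,0,0],
    [0.9,0.05,-0.021,0,0,0,0],
    [0.9,0.05,-0.021,0,0,0,0],
    [0.9,0.05,-0.021,0,0,0,0],
    [0.9,0.05,-0.021,0,0,0,0],
    [0.9,0.037,-0.0155,0,0,0,0],
    [0.9,0.018,-0.0075,0,0,0,0]
  ]
}}

```text
time_s: 37.05
eef_pos: [639.2, 122.2, 216.2]
ee_rot: [-0.0, 0.949, 0.315, -0.001]
force: [0.4, -0.2, -2.5]
grip_width: 0.332
grip_force: 45.0
```

Call:
{"name": "send_rows", "arguments": {
  "targets": [
    [0.9,0,0,0,0,0,0.1],
    [0.9,0,0,0,0,0,0.14],
    [0.9,0,0,0,0,0,0.15],
    [0.9,0,0,0,0,0,0.14],
    [0.9,0,0,0,0,0,0.1],
    [0.9,0,0,0.03,0,0,0],
    [0.9,0,0,0.04,0,0,0],
    [0.9,0,0,0.03,0,0,0],
    [0.9,0,0,0.015,0,0,0],
    [0.9,0,0,0,0,0,0]
  ]
}}

```text
time_s: 38.3
eef_pos: [638.6, 120.2, 101.9]
ee_rot: [0.0, 1.0, 0.004, -0.001]
force: [-0.5, -0.2, -2.1]
grip_width: 0.339
grip_force: 45.0
```

```bash
python3 - <<'E'
from h import *
print(ctrl.sense()["grip_width"]);go(638.5,120.3,79.3,90.5)
E
```

```text
0.33949967205941967
shift [-0.1 -0.1 22.6] turn 7.173671181048338e-05 phi -89.5 tilt [-0.0017 -0.     -1.    ] pos [638.6 120.2 101.9] q6 1.57 F [-0.5 -0.2 -2.1] 38.3
```

Call:
{"name": "send_rows", "arguments": {
  "targets": [
    [0.9,0,0,0.01,0,0,0],
    [0.9,0,0,0.006,0,0,0],
    [0.9,0,0,0.003,0,0,0],
    [0.9,0,0,0.002,0,0,0],
    [0.9,0,0,0.002,0,0,0],
    [0.9,0,0,0,0,0,0],
    [-0.3,0,0,0,0,0,0],
    [-0.3,0,0,0,0,0,0],
    [-0.3,0,0,0,0,0,0],
    [-0.3,0,0,-0.02,0,0,0]
  ]
}}

```text
time_s: 39.55
eef_pos: [638.1, 120.2, 98.7]
ee_rot: [0.0, 1.0, 0.004, -0.001]
force: [-0.2, 0.1, 0.8]
grip_width: 0.653
grip_force: 0.0
```

Call:
{"name": "send_rows", "arguments": {
  "targets": [
    [-0.3,0,0,-0.05,0,0,0],
    [-0.3,0,0,-0.05,0,0,0],
    [-0.3,0,0,-0.03,0,0,0],
    [-0.3,-0.05,0,0,0,0,0],
    [-0.3,-0.05,0,0,0,0,0],
    [-0.3,-0.05,0,0,0,0,0],
    [-0.3,-0.05,0,0,0,0,0],
    [-0.3,0,0,0,0,0,0],
    [-0.3,0,0,0,0,0,0],
    [-0.3,0,0,0,0,0,0]
  ]
}}

```text
time_s: 40.8
eef_pos: [439.8, 118.3, 229.6]
ee_rot: [0.0, 1.0, 0.004, 0.0]
force: [0.4, 0.1, -0.5]
grip_width: 0.651
grip_force: 0.0
```

```bash
python3 - <<'E'
from h import *
p=ctrl.capture("top")
for n,b,z in(("round",(200,245,265,315),116),("square",(270,165,330,230),96),("oblong",(375,175,430,235),81)):
    print(n,rect(back(p,biggest(mask(p,"lid",b)),z)))
q=ctrl.capture("side"); cv2.imwrite("pics/end.png",q["img"][:,:,::-1])
s=ctrl.sense(); print(s["eef_pos"],s["force"],s["time_s"])
E
```

```text
round (array([422.3, 288.7]), 79.0, 71.1, 3.6)
square (array([637.9, 120.8]), 77.3, 76.7, -0.3)
oblong (array([ 617., -126.]), 109.8, 60.5, 18.7)
[439.52429373 118.33812375 229.43340018] [ 0.17099735 -0.07190848  0.53273248] 40.9
```

View pics/end.png

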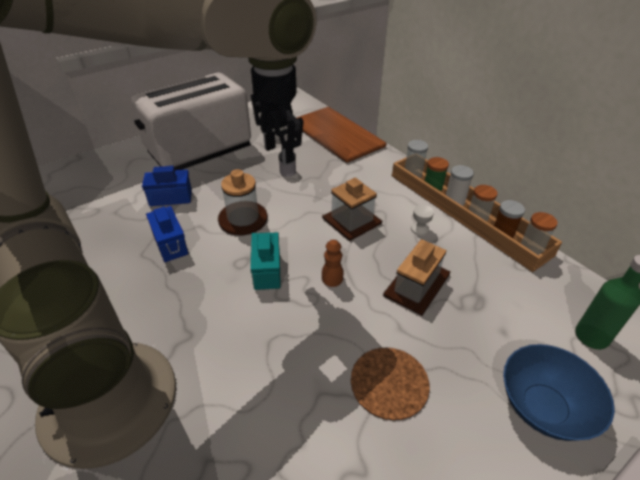

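All three jars stand upright and centred on their own stands: round (242,200), square (354,210), oblong (420,275). The mill, tin and cup look undisturbed, and the arm is clear.

```bash
python3 -c "
from rig import ctrl
print(ctrl.finish_job())"
```

```text
the job is handed in; nothing more can be done
None
```

The job is handed in with all three jars on their own stands: by camera each is within about 3 mm of centre and 1° of parallel, and the mill, tin and cup looked unmoved.

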